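# Lock a T-stop in a slotted jig and push the offcut home

### The arm

A 6-joint arm with a two-finger parallel gripper is mounted at the origin on a cart in front of the work surface, level with it; the furniture and walls round the work are solid. World frame = base frame: x ahead of the robot, y to its left, z up, the work surface at z = 0. Lengths are in m, angles in degrees, forces in N, time in s.
With the tool pointing down it reaches from about 0.4 to 0.825 m from the base axis. Payload 7 kg.
Tool frame: the origin (TCP) lies at the very end of the fingers, on their centre line; the grasp point (between the pads) lies 19 mm behind it (ctrl.tcp_to_grasp is the distance from the TCP to the grasp point, in m); z points along the fingers, y is the direction in which the jaws open and shut (so a half turn about z gives the same grasp; the last joint's range is limited). The gripper opens to 88 mm and grips with 3 to 60 N. Pads are 19 mm wide; open, the fingers measure 130 mm over their backs; the gripper's body (78 mm by 193 mm) begins 47 mm behind the grasp point.
Start: joints at [91.163, 20.546, 0.682, 0, -70.136, -16.507], TCP at [0.179, 0.651, 0.227] pointing down, gripper open.
Joint ranges: [-176.03, 176.03], [-82.01, 121.73], [-58.28, 71.71], [-173.87, 95.51], [-174.79, -0.11], [-173.66, 173.66]. Speed limits (degrees/s): [136.94, 136.94, 172.46, 180, 180, 180].

### API

Orientations are given as [roll, pitch, yaw] about the fixed x, y, z axes, in that order (R = Rz(yaw) Ry(pitch) Rx(roll)).
In Python, from plant import ctrl gives the robot as it stands.
- The arm moves only by the tool jog_arm, never from a script. Its argument "commands" is a list of rows, each an object of numbers: "x", "y", "z": the shift along the tool's x, y, z in cm; "roll": the turn about the tool's z in rad. In form: [{"x": .., "y": .., "z": .., "roll": ..}, ...]. A call has 1 to 12 rows; each row shifts and turns the commanded pose from where the row before left it, along the tool's axes as they then stand; what a row does not reach is not made up. A row lasts 1/10 s, in which the tool goes at most 50 mm and 8.59 degrees, less where a joint would pass 70% of its speed; a pose out of reach is approached as far as the arm can. A call is refused whole if a number of a shift passes 5 or a number of a turn 0.15, either way. A call with a gripper value outside its range is refused whole. "gripper" is the finger opening in cm, from 0 to 8.76, set as the call begins (left out, the last holds). The fingers move at their own pace and stop on an object; the grip force is fixed at half the most. Time passes only in rows, so rows that do not move let the fingers close. It gives the time, the measured TCP pose, the force and the opening at its end, in the units of the state.
- ctrl.get_obs(): the state, without advancing time (a new reading comes with each control period).
- ctrl.snapshot(name): name is "side" or "top" or "wrist"; returns a dict with "image" (480x640x3 uint8, red, green, blue), "mtx" (3x3 intrinsics, pixels), "position" and "orientation" of the camera in the world; the wrist camera has in their place "hand_eye" (4x4, takes a point from camera to tool coordinates, whose origin is the TCP and whose axes are the flange's). Camera axes: x right, y up, looking along -z (the intrinsics and any distortion apply to the point x, -y, -z); pixel columns grow to the right and rows downward; lengths in m; the calibration is good to about 2 mm. A picture is of the moment at which its call begins: read the wrist's pose just before it. There is no depth.
- ctrl.close_job(): hands the job in, once; it reports no verdict.
Trained networks look in the newest picture that a camera, given by its name, has taken for a name from the list of things; names that differ only in an ending like _2 or _b are one class to them, and where a whole thing is asked for, a point or a joint stands for the part that bears it (a point fixed in the world has none). Each returns a list of dicts, best first, with "confidence" (0 to 1); they miss things now and then, are a little off and sometimes report something else, mostly with a low value. They report only what shows in the picture. A call takes as long as a camera call.
- ctrl.search_frame(camera, query): "position" ([column, row] as shares, 0 to 1, of the picture: columns of its width, rows of its height, amid what is visible of it).
- ctrl.regions_of(camera, query): "mask" (480x640 bool, what is visible of it) and "position" ([column, row] as shares, 0 to 1, of the picture: columns of its width, rows of its height, amid what is visible of it).
The state is a dict: "clock": time; "joint_pos": joint angles; "qvel": joint speeds; "tau": joint torques, N m; "tool_pos": TCP position; "orientation": TCP orientation; "force": force on the tool from outside, world axes, zero at the start; "moment": the same for the moment, N m; "opening": finger opening in m.
Only numpy, scipy, OpenCV 4.12 (cv2) and the standard library are available. Lean on these libraries where they do the work, as an engineer would, in place of code of your own. Each camera call takes 0.05 s, during which the arm holds its last target.

### The job

Take the red T-stop from its wooden rest block, pass its foot down through the slot of the jig plate until the black collar sits on the plate, and turn it a quarter turn so the foot lies across beneath the slot and cannot come out. Then slide the locked stop along the slot so that it, not the gripper, pushes the pine offcut fully home against the dark fence, and let go with the stop still touching the offcut. Be gentle: feel for the slot instead of forcing the foot, and leave the tape measure, the roll of tape and the hex keys where they are.

Things in the scene. Friction and masses are not known exactly. Their poses are not given: they have to be found in the camera images.
- t_stop: Loose T-stop, 120 g, upright in the rest block. Origin: centre of its red grip bar, 34 mm (own x) by 14 mm (own y) by 44 mm tall (own z, up); grip it across the 14 mm. Below the bar a round black collar, 44 mm diameter, from 22 to 30 mm below the origin, then a steel neck of 8 mm diameter, then the T-foot.
- stop_foot (a point): Centre of the stop's flat underside, 46 mm below the stop's origin; axes as the stop. The steel T-foot is 30 mm long (own y), 9 mm wide (own x), 7 mm thick; its top is 9 mm below the collar's underside.
- rest_block: Fixed wooden block, 66 x 66 x 22 mm, with an 18 mm deep pocket, 14 mm (own x) by 35 mm (own y), that holds the T-foot; the collar sits on its top. Origin: centre of its underside; z up.
- jig: Fixed plywood jig base, 130 mm (own x) by 260 mm (own y), 30 mm high with its 5 mm aluminium slot plate; hollow 16 mm deep, 64 mm wide below the plate. The plate lies on rubber pads that give 1 mm per 10 N of downward push. Origin: centre of its underside; own y runs along the slot towards the dark fence. Tracking follows the base, not the plate.
- slot_nominal (a point): On the plate's top, middle of the jig base; jig axes. The slot, 11.2 mm wide, runs along y from -95 to +95 mm of here, but the plate has side play: it stands, stiffly, up to 12 mm either way in x, so the slot must be found by feel or eye. The foot drops through within 1.1 mm of its centre line, else it meets flat plate. With collar on plate the foot has 4 mm of vertical play for turning.
- fence_face (a point): Middle of the fence's face at plate height, 105 mm from the jig's centre along jig y; jig axes. The fence spans the jig's full width, 32 mm higher than the plate.
- offcut: Loose pine offcut, 44 x 110 x 40 mm, 120 g. Origin: centre of its underside. Lies across the slot on the plate, its 44 mm (own x) nearly along the slot, 20 to 45 mm short of the fence. Home against the fence its origin is at jig y = +83 mm, and the collar touches it with the stop at jig y = +39 mm.
- tape_measure: Bystander: yellow tape measure, 39 x 78 x 70 mm, origin at the centre of its underside. Leave alone.
- electrical_tape: Bystander: roll of black tape, 58 mm diameter, 19 mm high, origin at the centre of its underside. Leave alone.
- hex_key_set: Bystander: red folding hex key set, 31 x 90 x 24 mm, origin at the centre of its underside. Leave alone.

How it is judged:
By the outcome, as a careful person would: the job done as asked, in the order asked, and still so for the second after the job is handed in, with the robot touching nothing.
It also fails if it takes over 72 s, if anything falls off the work surface, if the arm or the gripper's body presses on something with over 40 N, if the wrist force passes 120 N, or if a joint passes its speed limit or range.

## Working session

There is one attempt and no reset: what is moved stays moved. The work goes in short steps, Python scripts to look and compute and a tool call to move; the robot and the scene stay as the last step left them, time stands still between calls to the robot, and variables do not carry over. Pictures are saved under pics/ and viewed, and the job is handed in when it is done.

Besides the shell and the picture viewer there is one more tool, called after "Request:" as name(argument=value, ...), one argument or row to a line, values as JSON. jog_arm: Moves the arm, as the interface text tells. Its arguments: {"type":"object","properties":{"commands":{"type":"array"},"gripper":{"type":"number"}},"required":["commands"]}

```bash
ls; mkdir -p pics
python3 - <<'E'
from plant import ctrl
import cv2,numpy as np
o=ctrl.get_obs(); print(o)
print(ctrl.tcp_to_grasp)
for n in ["side","top","wrist"]:
    s=ctrl.snapshot(n); cv2.imwrite(f"pics/a_{n}.png",s["image"][:,:,::-1])
    print(n,{k:np.round(v,4).tolist() if not isinstance(v,str) else v for k,v in s.items() if k!="image"})
    for q in ["t_stop","rest_block","jig","offcut","tape_measure","electrical_tape","hex_key_set"]:
        print(q,[(np.round(np.array(d["position"])*[640,480],1).tolist(),round(d["confidence"],2)) for d in ctrl.search_frame(n,q)][:3])
print(ctrl.get_obs()["clock"])
E
```

```text
pics
{'clock': 0.0, 'joint_pos': array([ 9.11634766e+01,  2.05910116e+01,  6.34852615e-01, -2.11199249e-02,
       -7.01355012e+01, -1.65065809e+01]), 'qvel': array([ 0.0309547 , -0.01004314,  0.05659572,  0.0870525 ,  0.14105184,
        0.00432818]), 'tau': array([ 1.12222126e-03, -5.82722318e+01,  2.93054867e+01,  6.99725077e+00,
        6.98208998e-03, -1.50906371e-04]), 'tool_pos': array([0.17849783, 0.65047191, 0.22563251]), 'orientation': array([ 1.79906476e+02, -7.00972649e-03, -1.53502909e+01]), 'force': array([ 0.26113548, -0.23353256,  0.51310089]), 'moment': array([0.02108863, 0.00569283, 0.00315441]), 'opening': 0.08792865176161625}
0.0188
side {'mtx': [[456.9808, 0.0, 311.9634], [0.0, 456.9808, 232.3446], [0.0, 0.0, 1.0]], 'position': [0.3796, -0.4653, 0.6607], 'orientation': [47.6088, -0.8919, -10.4186]}
t_stop [([338.3, 336.6], 0.95)]
rest_block [([334.7, 353.9], 0.64), ([385.5, 240.5], 0.32)]
jig [([322.5, 248.4], 0.6)]
offcut [([313.7, 212.2], 0.75)]
tape_measure [([363.7, 178.6], 0.6)]
electrical_tape [([383.5, 243.3], 0.85)]
hex_key_set [([254.8, 349.7], 0.91), ([322.3, 249.8], 0.37)]
top {'mtx': [[600.4636, 0.0, 316.4315], [0.0, 600.4636, 234.0308], [0.0, 0.0, 1.0]], 'position': [0.3834, 0.1515, 1.0957], 'orientation': [7.5859, 0.9663, -90.9998]}
t_stop [([438.3, 239.5], 0.55)]
rest_block [([428.5, 246.5], 0.98)]
jig [([302.3, 231.7], 0.73)]
offcut [([269.5, 234.2], 0.73)]
tape_measure [([204.2, 155.1], 0.79)]
electrical_tape []
hex_key_set [([431.6, 320.3], 0.82)]
wrist {'mtx': [[342.882, 0.0, 313.0134], [0.0, 342.882, 236.6627], [0.0, 0.0, 1.0]], 'hand_eye': [[-0.0007, 0.967, 0.2548, 0.0678], [1.0, 0.0007, 0.0003, 0.0008], [0.0001, 0.2548, -0.967, -0.157], [0.0, 0.0, 0.0, 1.0]]}
t_stop []
rest_block []
jig []
offcut []
tape_measure []
electrical_tape []
hex_key_set []
1.2
```

View pics/a_top.png

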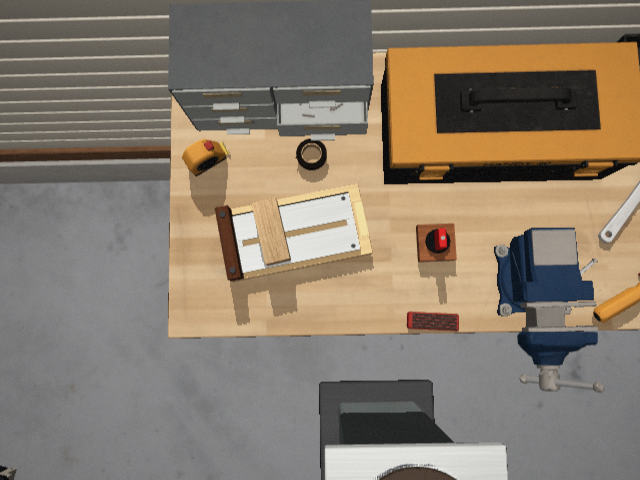

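View pics/a_side.png

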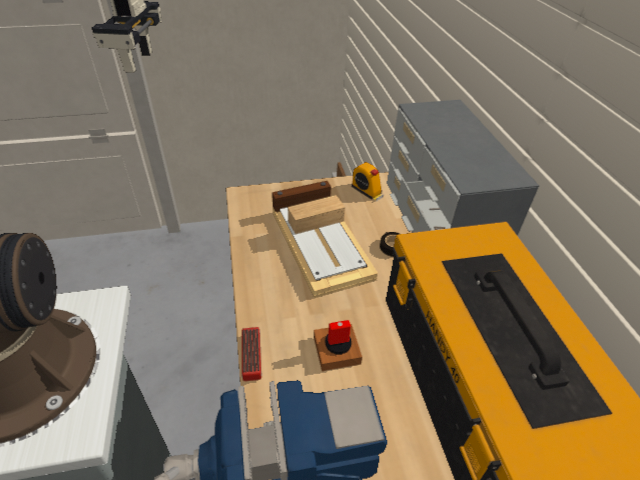

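View pics/a_wrist.png

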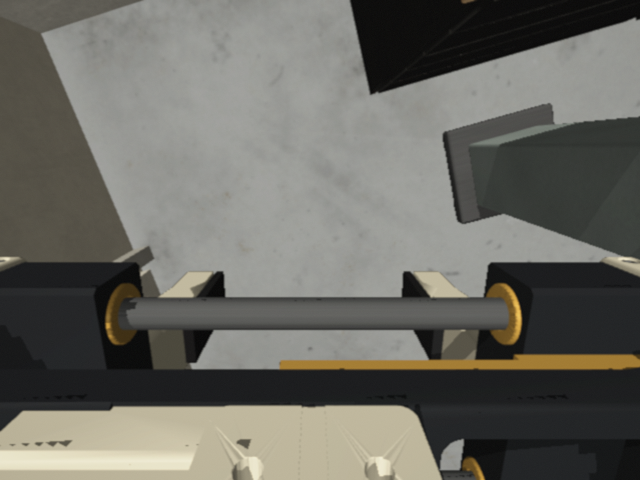

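```bash
cat > h.py <<'E'
import numpy as np,cv2
from scipy.spatial.transform import Rotation as R
from plant import ctrl
def pose(s,obs=None):
    if "hand_eye" in s:
        T=np.eye(4);T[:3,:3]=R.from_euler('xyz',obs["orientation"],degrees=True).as_matrix();T[:3,3]=obs["tool_pos"]
        T=T@np.array(s["hand_eye"]); return T[:3,:3],T[:3,3]
    return R.from_euler('xyz',s["orientation"],degrees=True).as_matrix(),np.array(s["position"])
def px2w(s,uv,z,obs=None):
    Rm,p=pose(s,obs);M=np.array(s["mtx"])
    uv=np.atleast_2d(uv);d=np.stack([(uv[:,0]-M[0,2])/M[0,0],-(uv[:,1]-M[1,2])/M[1,1],-np.ones(len(uv))],1)@Rm.T
    return p+d*((z-p[2])/d[:,2])[:,None]
def w2px(s,P,obs=None):
    Rm,p=pose(s,obs);M=np.array(s["mtx"]);c=(np.atleast_2d(P)-p)@Rm
    return np.stack([M[0,0]*c[:,0]/-c[:,2]+M[0,2],-M[1,1]*c[:,1]/-c[:,2]+M[1,2]],1)
E
python3 - <<'E'
import cv2
a=cv2.imread('pics/a_top.png')
c=cv2.resize(a[170:290,205:385],None,fx=4.4,fy=4.4,interpolation=cv2.INTER_CUBIC);cv2.imwrite('pics/b_jig.png',c)
c=cv2.resize(a[210:340,390:480],None,fx=4.5,fy=4.5,interpolation=cv2.INTER_CUBIC);cv2.imwrite('pics/b_stop.png',c)
a=cv2.imread('pics/a_side.png')
c=cv2.resize(a[300:380,290:390],None,fx=7,fy=7,interpolation=cv2.INTER_CUBIC);cv2.imwrite('pics/b_sstop.png',c)
E
```

```text
(no output)
```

View pics/b_jig.png

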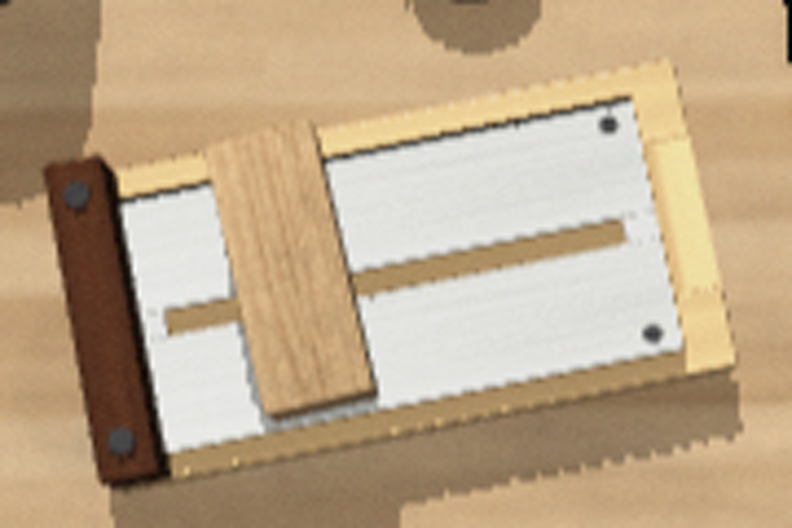

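View pics/b_stop.png

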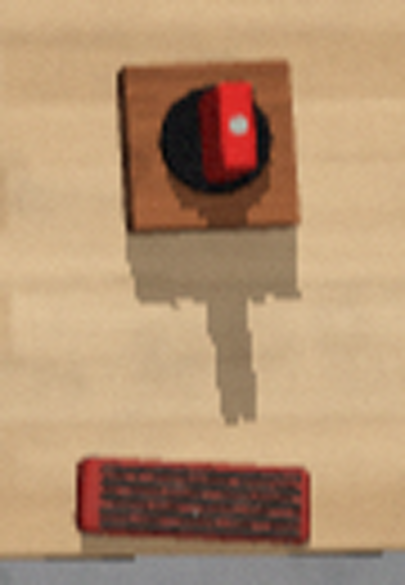

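View pics/b_sstop.png

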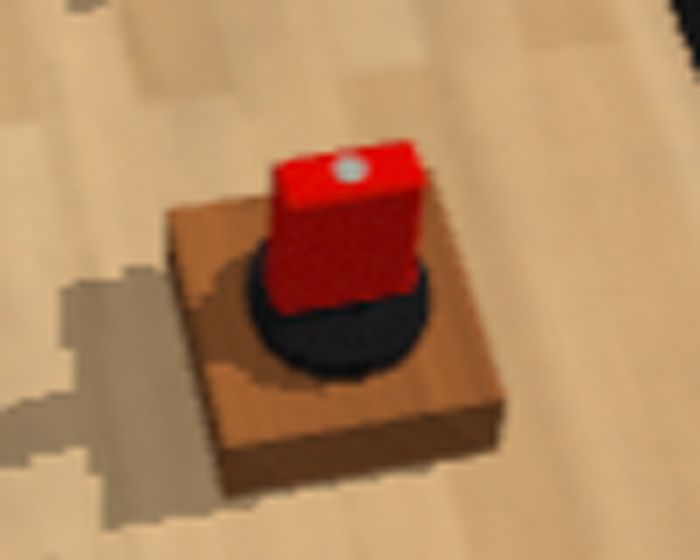

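Run:
```python
from h import *
import numpy as np
s=ctrl.snapshot("top"); print(np.abs(s["image"][:,:,::-1].astype(int)-cv2.imread('pics/a_top.png')).mean())
J=lambda p:np.array(p)/4.4+[205,170]-.5
S=lambda p:np.array(p)/4.5+[390,210]-.5
sl=px2w(s,J([(625,230),(167,323)]),.03);print("slot ends",sl.round(4),np.linalg.norm(sl[0]-sl[1]))
d=sl[1]-sl[0];print("slot dir yaw",np.degrees(np.arctan2(d[1],d[0])),"mid",sl.mean(0))
c=px2w(s,J([(672,62),(735,365)]),.03);print("jig right corners",c.round(4),np.linalg.norm(c[0]-c[1]))
f=px2w(s,J([(45,170),(105,485),(165,475),(100,157)]),.062);print("fence",f.round(4),np.linalg.norm(f[0]-f[1]))
e=c[1]-c[0];print("edge yaw",np.degrees(np.arctan2(e[1],e[0])))
o=px2w(s,J([(207,145),(308,122),(376,392),(272,412)]),.07);print("offcut",o.round(4),o.mean(0))
b=px2w(s,S([(217,85),(253,82),(257,168),(221,172)]),.074);print("bar",b.round(4),b.mean(0))
print([np.linalg.norm(b[i]-b[i-1]).round(4) for i in range(4)])
e=b[2]-b[1];print("bar yaw",np.degrees(np.arctan2(e[1],e[0])))
k=px2w(s,S([(120,67),(288,62),(300,228),(132,230)]),.022);print("block",k.round(4),k.mean(0))
s2=ctrl.snapshot("side");T=lambda p:np.array(p)/7+[290,300]-.5
b2=px2w(s2,T([(275,165),(410,142),(423,185),(290,208)]),.074);print("bar side",b2.round(4),b2.mean(0))
e=b2[1]-b2[0];print(np.degrees(np.arctan2(e[1],e[0])))
hk=px2w(s,S([(80,460),(308,468),(308,540),(80,530)]),.024);print(hk.round(3))
```

```text
2.0615657552083335
slot ends [[0.5468 0.1126 0.03  ]
 [0.5122 0.2997 0.03  ]] 0.19033202087420056
slot dir yaw 100.45758302282573 mid [0.52949496 0.20613985 0.03      ]
jig right corners [[0.6162 0.0916 0.03  ]
 [0.4906 0.0694 0.03  ]] 0.127539315335268
fence [[0.5707 0.3439 0.062 ]
 [0.4449 0.3197 0.062 ]
 [0.4484 0.2961 0.062 ]
 [0.5755 0.3219 0.062 ]] 0.12804104607524106
edge yaw -169.993957889587
offcut [[0.5779 0.2782 0.07  ]
 [0.5863 0.2382 0.07  ]
 [0.4787 0.2125 0.07  ]
 [0.4717 0.2532 0.07  ]] [0.52865462 0.24554431 0.07      ]
bar [[ 0.5254 -0.0416  0.074 ]
 [ 0.5263 -0.0553  0.074 ]
 [ 0.4934 -0.0553  0.074 ]
 [ 0.4921 -0.0417  0.074 ]] [ 0.50931078 -0.04847294  0.074     ]
[np.float64(0.0333), np.float64(0.0137), np.float64(0.0329), np.float64(0.0137)]
bar yaw -179.99421961719864
block [[ 0.5407 -0.013   0.022 ]
 [ 0.5414 -0.0802  0.022 ]
 [ 0.4747 -0.0818  0.022 ]
 [ 0.4752 -0.0152  0.022 ]] [ 0.50799083 -0.04753887  0.022     ]
bar side [[ 0.4927 -0.0463  0.074 ]
 [ 0.524  -0.0452  0.074 ]
 [ 0.5241 -0.0572  0.074 ]
 [ 0.4936 -0.0582  0.074 ]] [ 0.50859903 -0.05171036  0.074     ]
1.862795733407027
[[ 0.385  0.009  0.024]
 [ 0.38  -0.08   0.024]
 [ 0.352 -0.079  0.024]
 [ 0.358  0.01   0.024]]
```

Run:
```python
from h import *
s=ctrl.snapshot("top");s2=ctrl.snapshot("side")
def tri(a,b):
    A=[];B=[]
    for S,uv in((s,a),(s2,b)):
        p=pose(S)[1];d=px2w(S,uv,0)[0]-p;d/=np.linalg.norm(d);P=np.eye(3)-np.outer(d,d);A.append(P);B.append(P@p)
    x=np.linalg.solve(sum(A),sum(B));return x.round(3)
print("vise",tri((532,228),(370,387)),tri((531,265),(315,393)))
print("vise anvil blue top-left",tri((513,237),(300,382)))
print("toolbox corner",tri((385,163),(395,235)))
print(px2w(s,[(383,183),(497,247)],0))
print("stop top",tri((390+238/4.5-.5,210+126/4.5-.5),(290+349/7-.5,300+170/7-.5)))
```

```text
vise [ 0.516 -0.186  0.12 ] [ 0.45  -0.181  0.118]
vise anvil blue top-left [ 0.466 -0.157  0.114]
toolbox corner [0.622 0.053 0.152]
[[ 0.6228877   0.0420109   0.        ]
 [ 0.49926408 -0.16197496  0.        ]]
stop top [ 0.509 -0.049  0.072]
```

Request:
jog_arm(
  commands=[
    {"roll": -0.134},
    {"roll": -0.134},
    {"x": 1.5, "y": 3.5},
    {"x": 1.5, "y": 3.5},
    {"x": 1.5, "y": 3.5},
    {"x": 1.5, "y": 3.5},
    {"x": 1.5, "y": 3.5},
    {"x": 1.5, "y": 3.5},
    {"x": 1.5, "y": 3.5},
    {"x": 1.5, "y": 3.5},
  ],
)

```text
validation failed for argument at $.co...
```

Request:
jog_arm(
  commands=[
    {"x": 0, "y": 0, "z": 0, "roll": -0.134},
    {"x": 0, "y": 0, "z": 0, "roll": -0.134},
    {"x": 1.5, "y": 3.5, "z": 0, "roll": 0},
    {"x": 1.5, "y": 3.5, "z": 0, "roll": 0},
    {"x": 1.5, "y": 3.5, "z": 0, "roll": 0},
    {"x": 1.5, "y": 3.5, "z": 0, "roll": 0},
    {"x": 1.5, "y": 3.5, "z": 0, "roll": 0},
    {"x": 1.5, "y": 3.5, "z": 0, "roll": 0},
    {"x": 1.5, "y": 3.5, "z": 0, "roll": 0},
    {"x": 1.5, "y": 3.5, "z": 0, "roll": 0},
  ],
)

```text
clock: 2.4
tool_pos: [0.2991, 0.3695, 0.2268]
orientation: [-180.0, -0.0, 0.0]
force: [0.7, -0.8, 0.9]
opening: 0.0876
```

Request:
jog_arm(
  commands=[
    {"x": 1.75, "y": 3.5, "z": 0, "roll": 0},
    {"x": 1.75, "y": 3.5, "z": 0, "roll": 0},
    {"x": 1.75, "y": 3.5, "z": 0, "roll": 0},
    {"x": 1.75, "y": 3.5, "z": 0, "roll": 0},
    {"x": 1.75, "y": 3.5, "z": 0, "roll": 0},
    {"x": 1.75, "y": 3.5, "z": 0, "roll": 0},
    {"x": 1.75, "y": 3.5, "z": 0, "roll": 0},
    {"x": 1.75, "y": 3.5, "z": 0, "roll": 0},
    {"x": 1.75, "y": 3.5, "z": 0, "roll": 0},
    {"x": 1.75, "y": 3.5, "z": 0, "roll": 0},
    {"x": 1.75, "y": 3.5, "z": 0, "roll": 0},
    {"x": 1.75, "y": 3.4, "z": 0, "roll": 0},
  ],
)

```text
clock: 3.6
tool_pos: [0.5093, -0.0497, 0.2269]
orientation: [-180.0, -0.0, 0.0]
force: [0.9, 0.8, 0.6]
opening: 0.0875
```

Run:
```python
from h import *
o=ctrl.get_obs();s=ctrl.snapshot("wrist");cv2.imwrite("pics/c_wrist.png",s["image"][:,:,::-1])
print(o["tool_pos"],o["orientation"],w2px(s,[[.509,-.0485,.074],[.508,-.0475,.022]],o))
np.save("c.npy",np.r_[o["tool_pos"],o["orientation"]])
```

```text
[ 0.50932752 -0.04970614  0.22686593] [-1.79990045e+02 -4.11651720e-02  4.46055448e-03] [[311.09995439 222.39447883]
 [310.42810757 212.93279686]]
```

View pics/c_wrist.png

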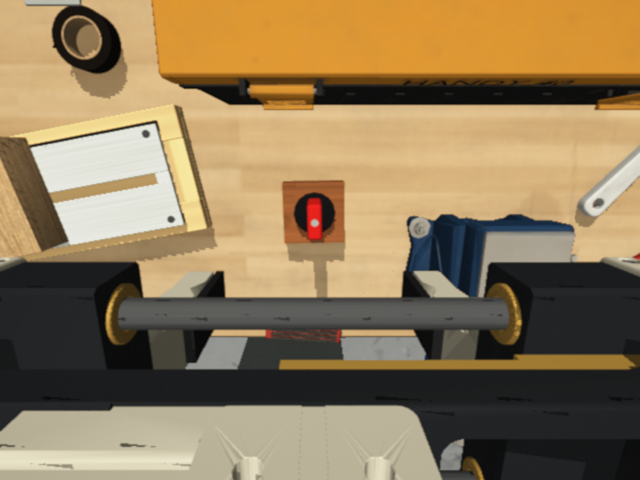

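Run:
```python
import cv2
a=cv2.imread('pics/c_wrist.png')
cv2.imwrite('pics/c_z.png',cv2.resize(a[170:255,270:360],None,fx=7,fy=7,interpolation=cv2.INTER_CUBIC))
```

```text
(no output)
```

View pics/c_z.png

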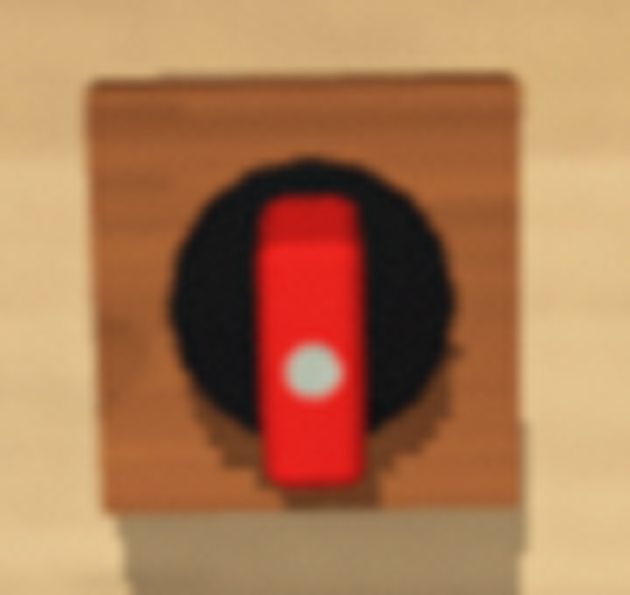

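Request:
jog_arm(
  commands=[
    {"x": 0, "y": 0.1, "z": 2.5, "roll": -0.02},
    {"x": 0, "y": 0, "z": 2.5, "roll": 0},
    {"x": 0, "y": 0, "z": 2.5, "roll": 0},
    {"x": 0, "y": 0, "z": 2.5, "roll": 0},
    {"x": 0, "y": 0, "z": 2.0, "roll": 0},
    {"x": 0, "y": 0, "z": 2.0, "roll": 0},
    {"x": 0, "y": 0, "z": 1.5, "roll": 0},
    {"x": 0, "y": 0, "z": 1.0, "roll": 0},
    {"x": 0, "y": 0, "z": 1.0, "roll": 0},
    {"x": 0, "y": 0, "z": 1.0, "roll": 0},
  ],
)

```text
clock: 4.65
tool_pos: [0.5092, -0.0489, 0.0414]
orientation: [-180.0, -0.1, 1.2]
force: [0.6, 0.1, -0.1]
opening: 0.0874
```

Run:
```python
from h import *
for i in range(2):
    s=ctrl.snapshot("wrist");o=ctrl.get_obs();print(o["tool_pos"],o["orientation"],o["force"])
cv2.imwrite("pics/d_wrist.png",s["image"][:,:,::-1])
s=ctrl.snapshot("side");cv2.imwrite("pics/d_side.png",cv2.resize(s["image"][230:460,200:440,::-1],None,fx=2.5,fy=2.5))
```

```text
[ 0.50814839 -0.04906873  0.03981151] [1.79994589e+02 7.72197510e-02 1.14090380e+00] [-0.40969248  0.05897027 -1.9679883 ]
[ 0.50808794 -0.04913506  0.0405006 ] [1.79981433e+02 9.85478092e-02 1.14992728e+00] [-0.4622667  -0.21332881 -0.13786768]
```

View pics/d_wrist.png

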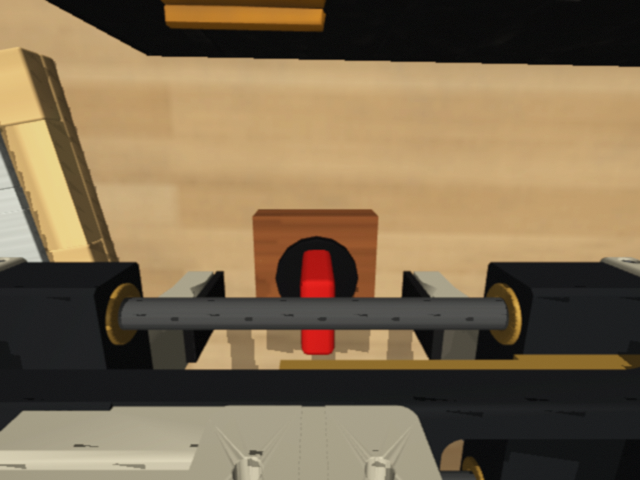

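View pics/d_side.png

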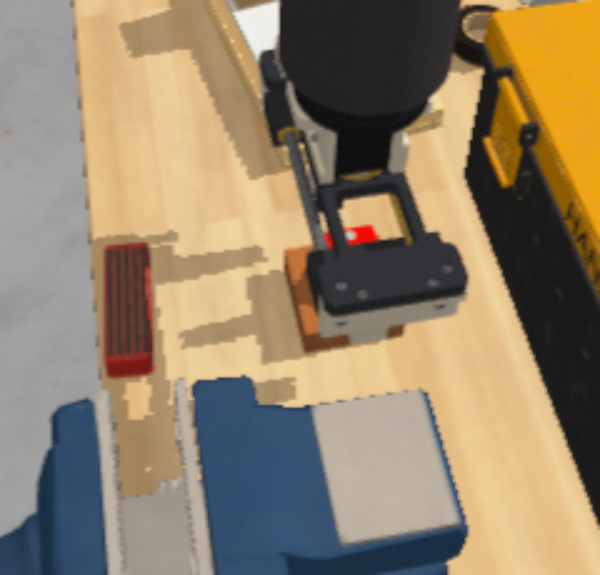

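Request:
jog_arm(
  commands=[
    {"x": 0.05, "y": 0.15, "z": 0, "roll": 0},
    {"x": 0, "y": 0, "z": 0, "roll": 0},
  ],
)

```text
clock: 5.0
tool_pos: [0.5098, -0.0505, 0.0421]
orientation: [-180.0, -0.1, 1.2]
force: [-0.0, -0.1, 0.5]
opening: 0.0875
```

Request:
jog_arm(
  commands=[
    {"x": 0, "y": 0, "z": 0, "roll": 0},
    {"x": 0, "y": 0, "z": 0, "roll": 0},
    {"x": 0, "y": 0, "z": 0, "roll": 0},
    {"x": 0, "y": 0, "z": 0, "roll": 0},
    {"x": 0, "y": 0, "z": 0, "roll": 0},
    {"x": 0, "y": 0, "z": 0, "roll": 0},
    {"x": 0, "y": 0, "z": 0, "roll": 0},
    {"x": 0, "y": 0, "z": 0, "roll": 0},
    {"x": 0, "y": 0, "z": 0, "roll": 0},
    {"x": 0, "y": 0, "z": 0, "roll": 0},
  ],
  gripper=0,
)

```text
clock: 6.0
tool_pos: [0.5093, -0.0505, 0.0415]
orientation: [180.0, 0.0, 1.2]
force: [0.0, -0.2, -0.7]
opening: 0.014
```

Request:
jog_arm(
  commands=[
    {"x": 0, "y": 0, "z": -0.5, "roll": 0},
    {"x": 0, "y": 0, "z": -1.0, "roll": 0},
    {"x": 0, "y": 0, "z": -1.5, "roll": 0},
    {"x": 0, "y": 0, "z": -2.5, "roll": 0},
    {"x": 0, "y": 0, "z": -2.5, "roll": 0},
    {"x": 0, "y": 0, "z": -2.0, "roll": 0},
  ],
)

```text
clock: 6.6
tool_pos: [0.5096, -0.0505, 0.1439]
orientation: [-180.0, -0.1, 1.2]
force: [-0.1, -0.3, -1.8]
opening: 0.0138
```

Request:
jog_arm(
  commands=[
    {"x": 0.2, "y": -1.6, "z": 0, "roll": 0},
    {"x": 0.4, "y": -2.5, "z": 0, "roll": 0},
    {"x": 0.4, "y": -2.5, "z": 0, "roll": 0},
    {"x": 0.4, "y": -2.5, "z": 0, "roll": 0},
    {"x": 0.4, "y": -2.5, "z": 0, "roll": 0},
    {"x": 0.4, "y": -2.5, "z": 0, "roll": 0},
    {"x": 0.4, "y": -2.5, "z": 0, "roll": 0},
    {"x": 0.4, "y": -2.5, "z": 0, "roll": 0},
    {"x": 0.37, "y": -1.54, "z": 0, "roll": 0},
    {"x": 0, "y": 0, "z": 0, "roll": -0.08},
    {"x": 0, "y": 0, "z": 0, "roll": -0.08},
    {"x": 0, "y": 0, "z": 0, "roll": 0},
  ],
)

```text
clock: 7.8
tool_pos: [0.5388, 0.1565, 0.1419]
orientation: [-180.0, -0.0, 10.4]
force: [-0.2, -1.0, -0.7]
opening: 0.014
```

```bash
cat > look.py <<'E'
from h import *
import sys,pickle
t=sys.argv[1]
for n in sys.argv[2:]:
    o=ctrl.get_obs();s=ctrl.snapshot(n);cv2.imwrite(f"pics/{t}_{n}.png",s["image"][:,:,::-1])
    pickle.dump((o,s),open(f"{t}_{n}.pkl","wb"))
print(o["clock"],o["tool_pos"].round(4),o["orientation"].round(2),o["force"].round(2))
E
python3 look.py e wrist side top
```

```text
7.9 [0.5388 0.1563 0.1419] [-1.800e+02 -1.000e-02  1.018e+01] [-0.1   0.14 -1.26]
```

View pics/e_wrist.png

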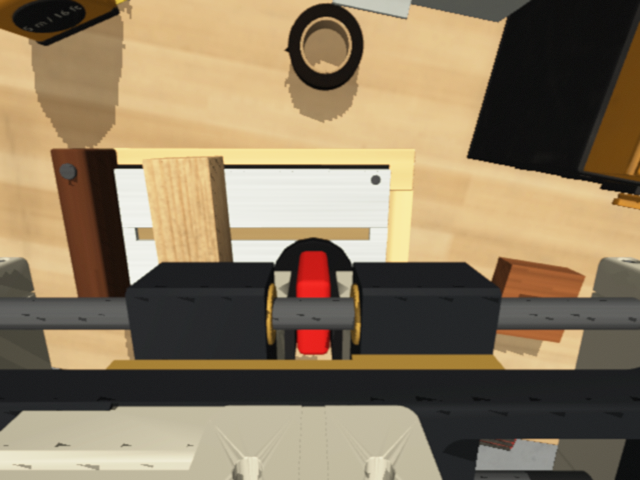

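View pics/e_side.png

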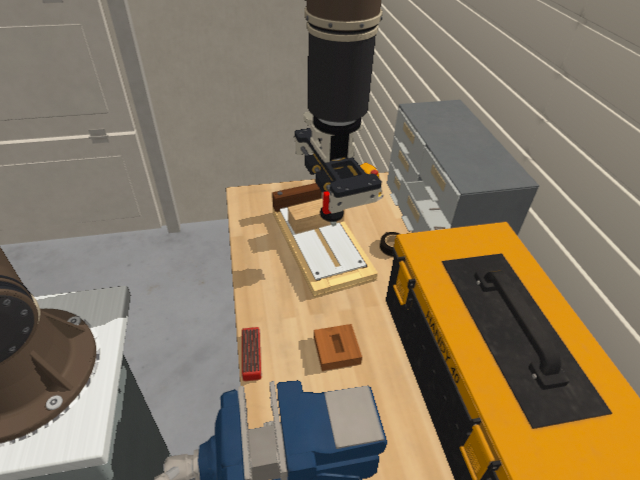

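```bash
python3 - <<'E'
from h import *
import pickle
# wrist: edges of the slot per column
o,s=pickle.load(open("e_wrist.pkl","rb"));im=s["image"].astype(float)
def edges(im,c,r0,r1,axis=0):
    p=im[r0:r1,c,2] # blue: white plate vs tan
    g=np.diff(cv2.GaussianBlur(p.reshape(-1,1),(1,3),0).ravel()); return g
up=[];lo=[]
for c in range(238,366,4):
    p=im[218:252,c,2]; m=(p.max()+p.min())/2
    i=np.where((p[:-1]>m)&(p[1:]<=m))[0]; j=np.where((p[:-1]<=m)&(p[1:]>m))[0]
    if len(i) and len(j):
        i=i[0];j=j[-1]
        up.append((c,218+i+(p[i]-m)/(p[i]-p[i+1]))); lo.append((c,218+j+(m-p[j])/(p[j+1]-p[j])))
up=np.array(up);lo=np.array(lo);print(len(up),up[::8],lo[::8])
for e in(up,lo):
    w=px2w(s,e,.03,o);k=np.polyfit(w[:,1],w[:,0],1);print("x at y=.1565",np.polyval(k,.1565),"yaw",90-np.degrees(np.arctan(k[0])))
# top image
s=ctrl.snapshot("top")
a=cv2.imread('pics/a_top.png')[:,:,::-1].astype(float)
up=[];lo=[]
for c in range(290,344,2):
    r=int(170-.5+(230+(625-((c+.5-205)*4.4))*93/458)/4.4)
    p=a[r-5:r+7,c,2];m=(p.max()+p.min())/2
    i=np.where((p[:-1]>m)&(p[1:]<=m))[0]; j=np.where((p[:-1]<=m)&(p[1:]>m))[0]
    if len(i) and len(j):
        i=i[0];j=j[-1];up.append((c,r-5+i+(p[i]-m)/(p[i]-p[i+1])));lo.append((c,r-5+j+(m-p[j])/(p[j+1]-p[j])))
for e in(np.array(up),np.array(lo)):
    w=px2w(s,e,.03);k=np.polyfit(w[:,1],w[:,0],1);print(len(w),"top x",np.polyval(k,.1565),"yaw",90-np.degrees(np.arctan(k[0])))
E
python3 - <<'E'
import cv2
a=cv2.imread('pics/e_side.png')
cv2.imwrite('pics/e_z.png',cv2.resize(a[175:300,265:385],None,fx=4.7,fy=4.7,interpolation=cv2.INTER_CUBIC))
E
```

```text
24 [[238.         227.09322034]
 [270.         226.94915254]
 [334.         227.70588235]] [[238.         239.675     ]
 [270.         239.71186441]
 [334.         238.9       ]]
x at y=.1565 0.5433230361317125 yaw 100.25614820000295
x at y=.1565 0.5329839286717386 yaw 100.53131982477746
27 top x 0.5442093818208761 yaw 100.46723226539962
27 top x 0.5329694551653235 yaw 100.38692753631304
```

View pics/e_z.png

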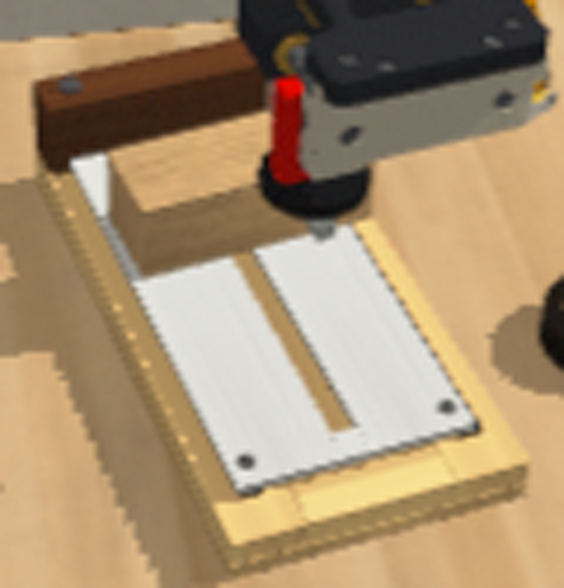

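Run:
```python
from h import *
import pickle
o,s=pickle.load(open("e_wrist.pkl","rb"))
H=np.array(s["hand_eye"]);M=np.array(s["mtx"])
def t2p(P):
    c=(np.array(P)-H[:3,3])@H[:3,:3];return (M[0,0]*c[:,0]/-c[:,2]+M[0,2]).round(1),(-M[1,1]*c[:,1]/-c[:,2]+M[1,2]).round(1)
# TCP z .0415 when origin .052 -> origin tool z -.0105; top tool z -.0325, bottom +.0115
print("far top/bottom edge, near top edge",t2p([[.017,0,-.0325],[.017,0,.0115],[-.017,0,-.0325],[.022,0,.0115],[0.022,0,.0195]]))
print(t2p([[.018,0,-.0325],[.018,0,.0115]]))
a=cv2.imread('pics/e_wrist.png');cv2.imwrite('pics/e_zw.png',cv2.resize(a[225:365,260:370],None,fx=5,fy=4.2,interpolation=cv2.INTER_CUBIC))
print([ (r,a[r,313].tolist()) for r in range(232,262)])
print([ (r,a[r,313].tolist()) for r in range(345,362)])
```

```text
far top/bottom edge, near top edge (array([312. , 312.2, 312.2, 312.2, 312.2]), array([280.6, 248.1, 357.4, 238.7, 234.8]))
(array([312. , 312.2]), array([278.2, 246.2]))
[(232, [100, 157, 191]), (233, [100, 158, 191]), (234, [101, 158, 192]), (235, [101, 159, 193]), (236, [94, 147, 181]), (237, [55, 86, 106]), (238, [22, 30, 35]), (239, [16, 14, 16]), (240, [22, 21, 22]), (241, [26, 26, 26]), (242, [25, 26, 26]), (243, [23, 24, 24]), (244, [23, 23, 23]), (245, [23, 23, 24]), (246, [23, 23, 24]), (247, [22, 23, 23]), (248, [22, 21, 21]), (249, [21, 22, 20]), (250, [23, 23, 62]), (251, [23, 26, 142]), (252, [23, 28, 188]), (253, [23, 27, 198]), (254, [22, 27, 199]), (255, [24, 28, 199]), (256, [24, 29, 199]), (257, [22, 27, 198]), (258, [23, 28, 199]), (259, [23, 26, 198]), (260, [24, 28, 200]), (261, [23, 27, 200])]
[(345, [29, 36, 233]), (346, [29, 34, 233]), (347, [28, 34, 233]), (348, [29, 35, 233]), (349, [28, 34, 233]), (350, [30, 36, 233]), (351, [28, 34, 231]), (352, [25, 30, 216]), (353, [26, 32, 189]), (354, [53, 74, 175]), (355, [94, 131, 174]), (356, [102, 141, 168]), (357, [101, 140, 165]), (358, [100, 140, 165]), (359, [89, 137, 165]), (360, [67, 131, 167]), (361, [55, 129, 167])]
```

View pics/e_zw.png

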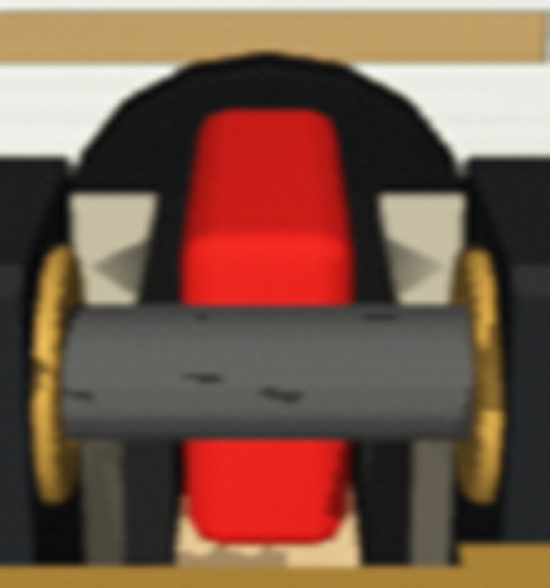

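Request:
jog_arm(
  commands=[
    {"x": 0, "y": 0, "z": 2.0, "roll": 0},
    {"x": 0, "y": 0, "z": 2.0, "roll": 0},
    {"x": 0, "y": 0, "z": 1.5, "roll": 0},
    {"x": 0, "y": 0, "z": 1.0, "roll": 0},
    {"x": 0, "y": 0, "z": 0.4, "roll": 0},
    {"x": 0, "y": 0, "z": 0, "roll": 0},
    {"x": 0, "y": 0, "z": 0, "roll": 0},
  ],
)

```text
clock: 8.7
tool_pos: [0.5393, 0.1567, 0.0732]
orientation: [-180.0, -0.1, 10.3]
force: [0.3, 0.0, -1.3]
opening: 0.014
```

```bash
python3 look.py f wrist side
python3 - <<'E'
import cv2
a=cv2.imread('pics/f_side.png')
cv2.imwrite('pics/f_z.png',cv2.resize(a[175:300,265:385],None,fx=4.7,fy=4.7,interpolation=cv2.INTER_CUBIC))
E
```

```text
8.75 [0.5393 0.1568 0.0733] [-1.7998e+02 -7.0000e-02  1.0320e+01] [-0.17 -0.36 -1.99]
```

View pics/f_z.png

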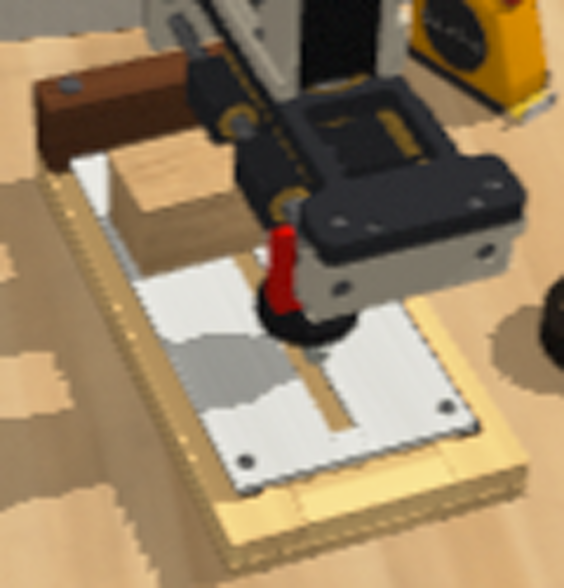

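View pics/f_wrist.png

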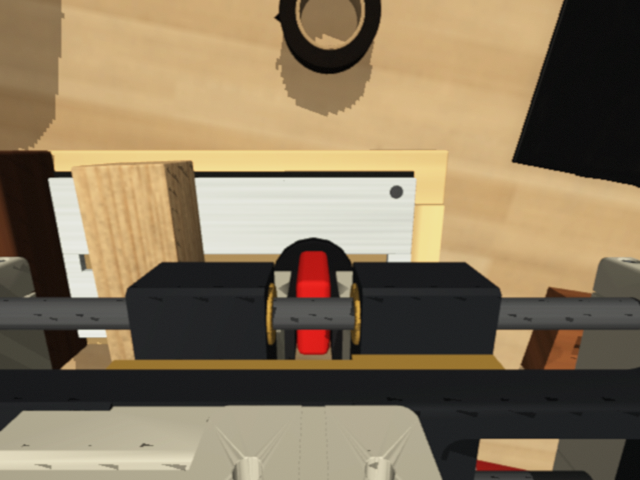

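Run:
```python
from h import *
import pickle
o,s=pickle.load(open("f_side.pkl","rb"))
a=s["image"]
cv2.imwrite('pics/f_zz.png',cv2.resize(a[235:270,310:360,::-1],None,fx=15,fy=15,interpolation=cv2.INTER_CUBIC))
d=np.array([-.1805,.9836])
tcp=o["tool_pos"];foot=np.array([tcp[0],tcp[1],tcp[2]-.0353]);dx=np.array([.9836,.1805,0]);D=np.r_[d,0]
P=[foot-D*.015+dx*k for k in(-.0045,.0045)]+[foot-D*.015+dx*k+[0,0,.007] for k in(-.0045,.0045)]
print(((w2px(s,P)-[310,235])*15).round())
# slot edges predicted at .03 along
Q=[np.r_[np.array([.5386,.1565])+d*t,.03]+dx*k for t in (-.02,-.04) for k in (-.0056,.0056)]
print(((w2px(s,Q)-[310,235])*15).round())
```

```text
[[309. 262.]
 [374. 246.]
 [312. 224.]
 [377. 207.]]
[[309. 337.]
 [389. 316.]
 [369. 443.]
 [450. 421.]]
```

View pics/f_zz.png

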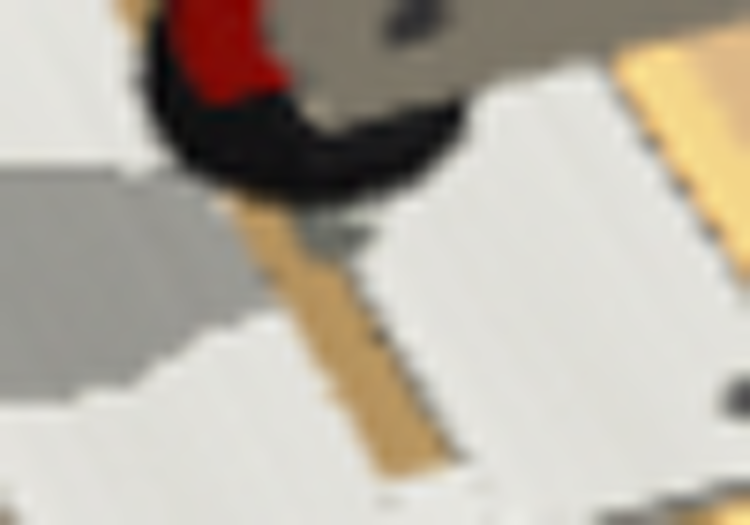

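Request:
jog_arm(
  commands=[
    {"x": -0.05, "y": 0, "z": 0.2, "roll": 0},
    {"x": 0, "y": 0, "z": 0.2, "roll": 0},
    {"x": 0, "y": 0, "z": 0.15, "roll": 0},
    {"x": 0, "y": 0, "z": 0.1, "roll": 0},
    {"x": 0, "y": 0, "z": 0.1, "roll": 0},
    {"x": 0, "y": 0, "z": 0, "roll": 0},
  ],
)

```text
clock: 9.4
tool_pos: [0.5382, 0.1564, 0.0649]
orientation: [180.0, 0.0, 10.3]
force: [-0.3, 0.3, -1.1]
opening: 0.0132
```

Request:
jog_arm(
  commands=[
    {"x": 0, "y": 0, "z": 0.05, "roll": 0},
    {"x": 0, "y": 0, "z": 0.05, "roll": 0},
    {"x": 0, "y": 0, "z": 0, "roll": 0},
  ],
)

```text
clock: 9.7
tool_pos: [0.5383, 0.1564, 0.064]
orientation: [180.0, 0.0, 10.3]
force: [0.8, 0.4, -1.1]
opening: 0.0141
```

Request:
jog_arm(
  commands=[
    {"x": 0, "y": 0, "z": 0.05, "roll": 0},
    {"x": 0, "y": 0, "z": 0.05, "roll": 0},
    {"x": 0, "y": 0, "z": 0, "roll": 0},
  ],
)

```text
clock: 10.0
tool_pos: [0.5383, 0.1564, 0.063]
orientation: [180.0, 0.0, 10.3]
force: [-0.9, 0.1, -1.0]
opening: 0.0138
```

Request:
jog_arm(
  commands=[
    {"x": 0, "y": 0, "z": 0.05, "roll": 0},
    {"x": 0, "y": 0, "z": 0.05, "roll": 0},
    {"x": 0, "y": 0, "z": 0, "roll": 0},
  ],
)

```text
clock: 10.3
tool_pos: [0.5383, 0.1564, 0.062]
orientation: [180.0, 0.0, 10.3]
force: [0.5, 0.5, -1.6]
opening: 0.0136
```

Request:
jog_arm(
  commands=[
    {"x": 0, "y": 0, "z": 0.1, "roll": 0},
    {"x": 0, "y": 0, "z": 0.1, "roll": 0},
    {"x": 0, "y": 0, "z": 0, "roll": 0},
  ],
)

```text
clock: 10.6
tool_pos: [0.5382, 0.1564, 0.0599]
orientation: [180.0, 0.0, 10.3]
force: [0.0, -0.7, -2.5]
opening: 0.0139
```

Request:
jog_arm(
  commands=[
    {"x": 0, "y": 0, "z": 0.1, "roll": 0},
    {"x": 0, "y": 0, "z": 0.1, "roll": 0},
    {"x": 0, "y": 0, "z": 0.1, "roll": 0},
    {"x": 0, "y": 0, "z": 0, "roll": 0},
  ],
)

```text
clock: 11.0
tool_pos: [0.5382, 0.1564, 0.0569]
orientation: [180.0, 0.0, 10.3]
force: [-0.3, 0.6, -1.2]
opening: 0.0136
```

Request:
jog_arm(
  commands=[
    {"x": 0, "y": 0, "z": 0.1, "roll": 0},
    {"x": 0, "y": 0, "z": 0.1, "roll": 0},
    {"x": 0, "y": 0, "z": 0.1, "roll": 0},
    {"x": 0, "y": 0, "z": 0, "roll": 0},
  ],
)

```text
clock: 11.4
tool_pos: [0.5382, 0.1564, 0.0539]
orientation: [180.0, 0.0, 10.3]
force: [0.2, 0.5, -1.8]
opening: 0.0145
```

Request:
jog_arm(
  commands=[
    {"x": 0, "y": 0, "z": 0.1, "roll": 0},
    {"x": 0, "y": 0, "z": 0.1, "roll": 0},
    {"x": 0, "y": 0, "z": 0.1, "roll": 0},
    {"x": 0, "y": 0, "z": 0, "roll": 0},
  ],
)

```text
clock: 11.8
tool_pos: [0.5382, 0.1564, 0.0509]
orientation: [180.0, 0.0, 10.3]
force: [0.4, 0.2, -0.8]
opening: 0.0137
```

Request:
jog_arm(
  commands=[
    {"x": 0, "y": 0, "z": 0.05, "roll": 0},
    {"x": 0, "y": 0, "z": 0.05, "roll": 0},
    {"x": 0, "y": 0, "z": 0, "roll": 0},
  ],
)

```text
clock: 12.1
tool_pos: [0.5383, 0.1564, 0.05]
orientation: [180.0, 0.0, 10.3]
force: [-0.8, -0.3, -1.1]
opening: 0.0138
```

Request:
jog_arm(
  commands=[
    {"x": 0, "y": 0, "z": 0.05, "roll": 0},
    {"x": 0, "y": 0, "z": 0, "roll": 0},
  ],
)

```text
clock: 12.3
tool_pos: [0.5383, 0.1564, 0.0495]
orientation: [180.0, 0.0, 10.3]
force: [0.1, 0.1, -0.2]
opening: 0.0137
```

Request:
jog_arm(
  commands=[
    {"x": 0, "y": 0, "z": 0.05, "roll": 0},
    {"x": 0, "y": 0, "z": 0, "roll": 0},
  ],
)

```text
clock: 12.5
tool_pos: [0.5383, 0.1565, 0.0492]
orientation: [-180.0, -0.0, 10.3]
force: [-0.2, 0.2, 0.1]
opening: 0.0136
```

```bash
python3 look.py g wrist side
python3 - <<'E'
import cv2
a=cv2.imread('pics/g_side.png')
cv2.imwrite('pics/g_z.png',cv2.resize(a[175:300,265:385],None,fx=4.7,fy=4.7,interpolation=cv2.INTER_CUBIC))
E
```

```text
12.55 [0.5384 0.1565 0.0492] [ 1.800e+02 -1.000e-02  1.033e+01] [-1.23  0.49  1.83]
```

View pics/g_z.png

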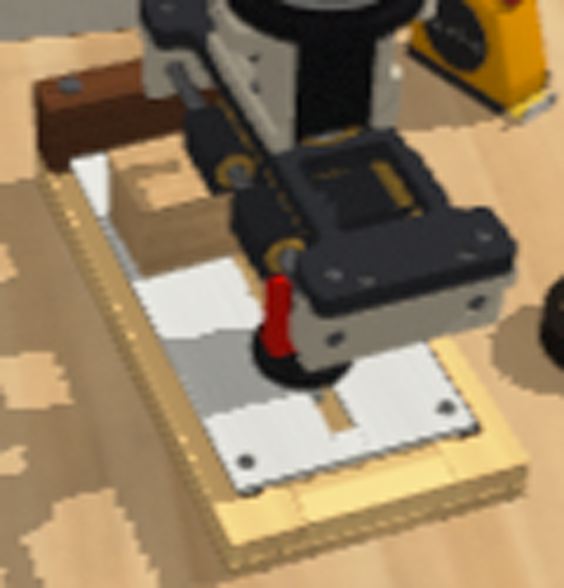

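Request:
jog_arm(
  commands=[
    {"x": 0, "y": 0, "z": 0.04, "roll": 0},
    {"x": 0, "y": 0, "z": 0, "roll": 0},
  ],
)

```text
clock: 12.8
tool_pos: [0.5384, 0.1564, 0.0489]
orientation: [-180.0, -0.0, 10.3]
force: [-1.4, -0.9, 2.9]
opening: 0.0139
```

Request:
jog_arm(
  commands=[
    {"x": 0, "y": 0, "z": -0.1, "roll": 0},
    {"x": 0, "y": 0, "z": -0.1, "roll": 0},
    {"x": 0, "y": 0, "z": 0, "roll": 0.05},
    {"x": 0, "y": 0, "z": 0, "roll": 0.1},
    {"x": 0, "y": 0, "z": 0, "roll": 0.1},
    {"x": 0, "y": 0, "z": 0, "roll": 0.1},
  ],
)

```text
clock: 13.4
tool_pos: [0.5383, 0.1564, 0.0505]
orientation: [180.0, 0.0, -10.0]
force: [0.8, -0.1, -0.1]
opening: 0.0139
```

Request:
jog_arm(
  commands=[
    {"x": 0, "y": 0, "z": 0, "roll": 0.1},
    {"x": 0, "y": 0, "z": 0, "roll": 0.1},
    {"x": 0, "y": 0, "z": 0, "roll": 0.1},
    {"x": 0, "y": 0, "z": 0, "roll": 0.1},
  ],
)

```text
clock: 13.8
tool_pos: [0.5383, 0.1564, 0.0505]
orientation: [180.0, 0.0, -32.9]
force: [-0.5, -0.0, -0.7]
opening: 0.0138
```

Request:
jog_arm(
  commands=[
    {"x": 0, "y": 0, "z": 0, "roll": 0.1},
    {"x": 0, "y": 0, "z": 0, "roll": 0.1},
    {"x": 0, "y": 0, "z": 0, "roll": 0.1},
    {"x": 0, "y": 0, "z": 0, "roll": 0.1},
    {"x": 0, "y": 0, "z": 0, "roll": 0.1},
  ],
)

```text
clock: 14.3
tool_pos: [0.5383, 0.1564, 0.0505]
orientation: [180.0, 0.0, -61.5]
force: [0.3, 0.1, 0.4]
opening: 0.014
```

Request:
jog_arm(
  commands=[
    {"x": 0, "y": 0, "z": 0, "roll": 0.1},
    {"x": 0, "y": 0, "z": 0, "roll": 0.1},
    {"x": 0, "y": 0, "z": 0, "roll": 0.11},
    {"x": 0, "y": 0, "z": 0, "roll": 0},
  ],
)

```text
clock: 14.7
tool_pos: [0.5383, 0.1564, 0.0505]
orientation: [180.0, -0.0, -79.2]
force: [-0.1, -0.2, 0.1]
opening: 0.014
```

```bash
python3 look.py i wrist side top
python3 - <<'E'
import cv2
a=cv2.imread('pics/i_side.png')
cv2.imwrite('pics/i_z.png',cv2.resize(a[175:300,265:385],None,fx=4.7,fy=4.7,interpolation=cv2.INTER_CUBIC))
E
```

```text
14.8 [0.5383 0.1564 0.0505] [179.99  -0.   -78.88] [-0.11  0.17 -1.21]
```

View pics/i_z.png

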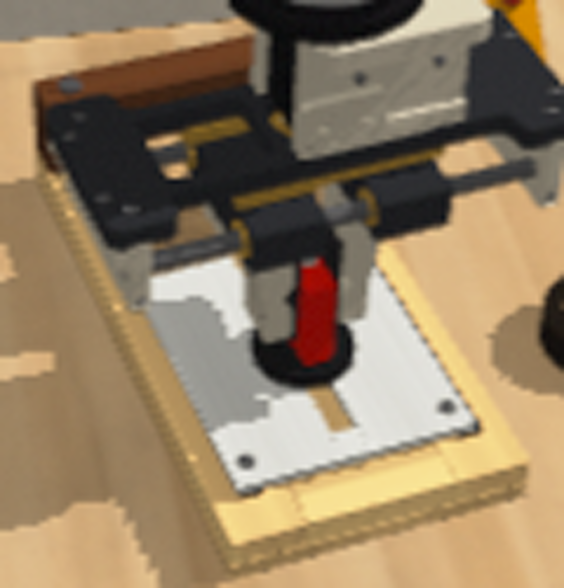

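View pics/i_top.png

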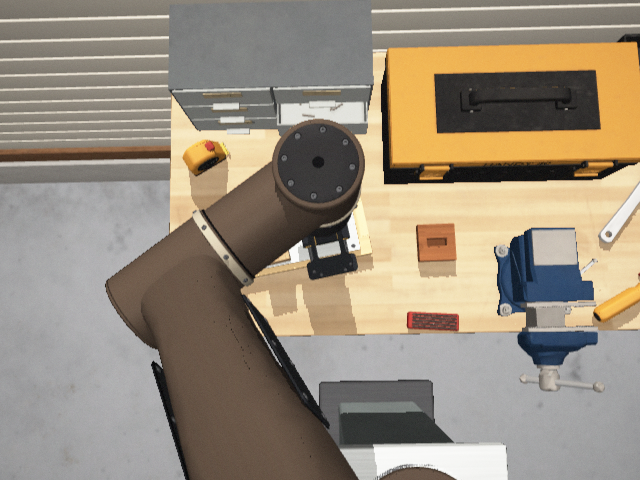

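View pics/i_wrist.png

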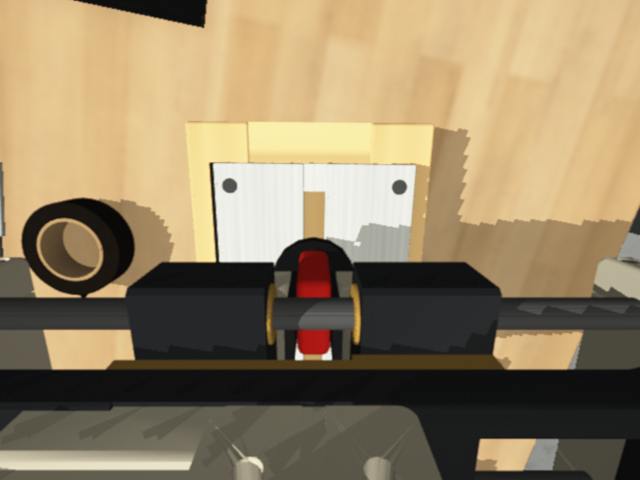

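Request:
jog_arm(
  commands=[
    {"x": 0, "y": 0, "z": 0.1, "roll": 0.008},
    {"x": 0, "y": 0, "z": 0, "roll": 0},
    {"x": -0.3, "y": 0, "z": 0, "roll": 0},
    {"x": -0.5, "y": 0, "z": 0, "roll": 0},
    {"x": -0.5, "y": 0, "z": 0, "roll": 0},
    {"x": -0.5, "y": 0, "z": 0, "roll": 0},
    {"x": -0.5, "y": 0, "z": 0, "roll": 0},
    {"x": -0.5, "y": 0, "z": 0, "roll": 0},
    {"x": -0.5, "y": 0, "z": 0, "roll": 0},
    {"x": -0.3, "y": 0, "z": 0, "roll": 0},
    {"x": 0, "y": 0, "z": 0, "roll": 0},
  ],
)

```text
clock: 15.95
tool_pos: [0.5317, 0.1923, 0.0497]
orientation: [-180.0, 0.0, -79.5]
force: [-0.5, 0.9, -1.3]
opening: 0.0137
```

Request:
jog_arm(
  commands=[
    {"x": -0.2, "y": 0, "z": 0, "roll": 0},
    {"x": -0.2, "y": 0, "z": 0, "roll": 0},
    {"x": -0.2, "y": 0, "z": 0, "roll": 0},
    {"x": -0.2, "y": 0, "z": 0, "roll": 0},
    {"x": -0.2, "y": 0, "z": 0, "roll": 0},
    {"x": -0.2, "y": 0, "z": 0, "roll": 0},
    {"x": -0.2, "y": 0, "z": 0, "roll": 0},
  ],
)

```text
clock: 16.65
tool_pos: [0.5291, 0.2056, 0.0496]
orientation: [180.0, -0.0, -79.5]
force: [0.3, -1.3, -0.6]
opening: 0.0139
```

```bash
python3 look.py j side wrist
python3 - <<'E'
import cv2
a=cv2.imread('pics/j_side.png')
cv2.imwrite('pics/j_z.png',cv2.resize(a[175:300,265:385],None,fx=4.7,fy=4.7,interpolation=cv2.INTER_CUBIC))
E
```

```text
16.7 [0.5292 0.2059 0.0497] [180.    -0.   -79.51] [-0.33 -1.   -0.19]
```

View pics/j_z.png

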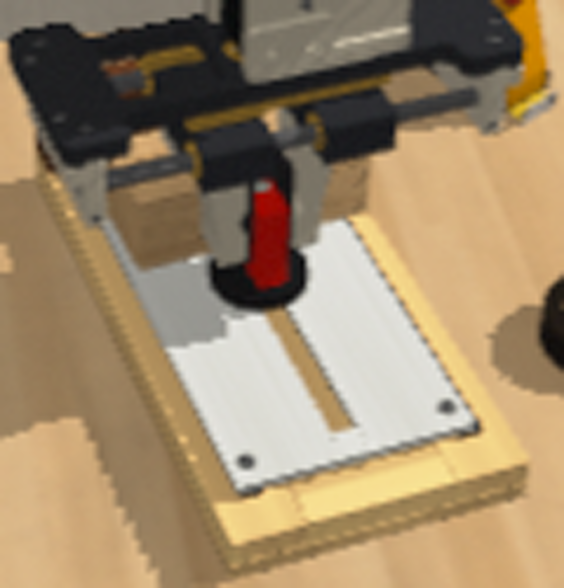

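View pics/j_wrist.png

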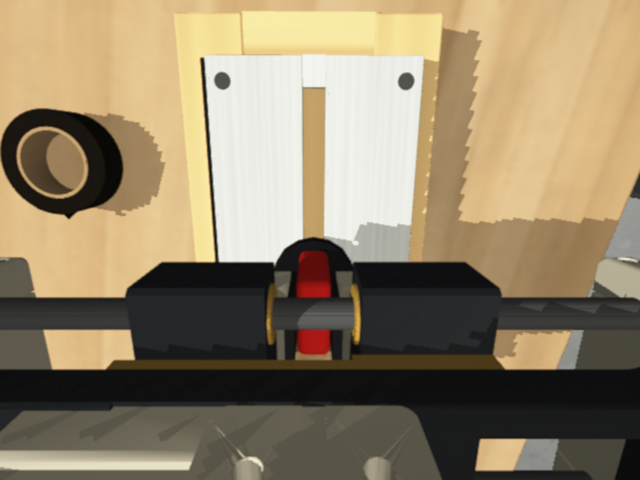

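Request:
jog_arm(
  commands=[
    {"x": -0.2, "y": 0, "z": 0, "roll": 0},
    {"x": -0.2, "y": 0, "z": 0, "roll": 0},
    {"x": -0.2, "y": 0, "z": 0, "roll": 0},
    {"x": -0.2, "y": 0, "z": 0, "roll": 0},
    {"x": -0.2, "y": 0, "z": 0, "roll": 0},
    {"x": -0.2, "y": 0, "z": 0, "roll": 0},
    {"x": -0.2, "y": 0, "z": 0, "roll": 0},
    {"x": -0.2, "y": 0, "z": 0, "roll": 0},
  ],
)

```text
clock: 17.55
tool_pos: [0.5263, 0.2215, 0.0497]
orientation: [180.0, 0.0, -79.5]
force: [-0.7, -1.5, -0.9]
opening: 0.0141
```

Request:
jog_arm(
  commands=[
    {"x": -0.2, "y": 0, "z": 0, "roll": 0},
    {"x": -0.2, "y": 0, "z": 0, "roll": 0},
    {"x": -0.2, "y": 0, "z": 0, "roll": 0},
    {"x": -0.2, "y": 0, "z": 0, "roll": 0},
    {"x": -0.2, "y": 0, "z": 0, "roll": 0},
    {"x": -0.2, "y": 0, "z": 0, "roll": 0},
    {"x": -0.2, "y": 0, "z": 0, "roll": 0},
    {"x": 0, "y": 0, "z": 0, "roll": 0},
  ],
)

```text
clock: 18.35
tool_pos: [0.5238, 0.2354, 0.0497]
orientation: [-180.0, 0.0, -79.5]
force: [0.4, -0.3, -1.5]
opening: 0.0139
```

```bash
python3 look.py k side top
python3 - <<'E'
import cv2
a=cv2.imread('pics/k_side.png')
cv2.imwrite('pics/k_z.png',cv2.resize(a[165:300,265:385],None,fx=4.4,fy=4.4,interpolation=cv2.INTER_CUBIC))
E
```

```text
18.4 [0.5238 0.2354 0.0497] [-1.7998e+02  1.0000e-02 -7.9500e+01] [-0.18 -0.06 -0.67]
```

View pics/k_z.png

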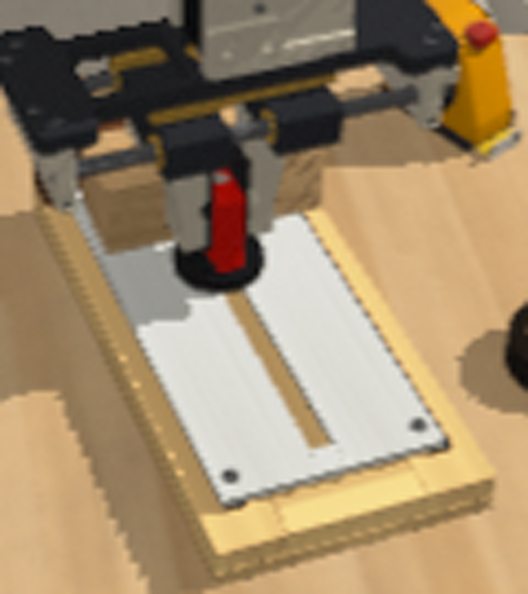

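View pics/k_top.png

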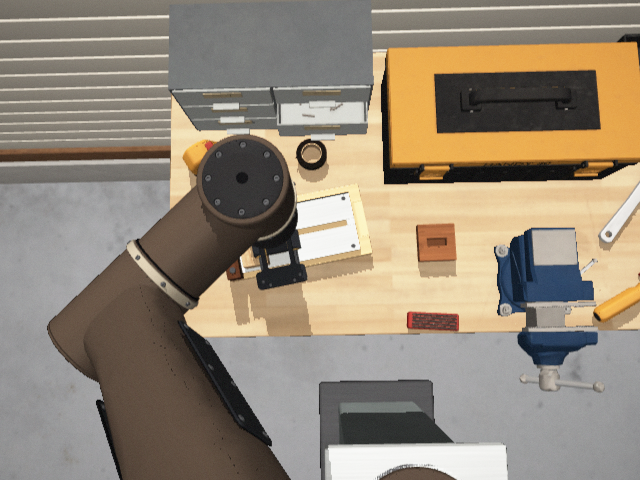

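Request:
jog_arm(
  commands=[
    {"x": -0.1, "y": 0, "z": 0, "roll": 0},
    {"x": -0.1, "y": 0, "z": 0, "roll": 0},
    {"x": -0.1, "y": 0, "z": 0, "roll": 0},
    {"x": -0.1, "y": 0, "z": 0, "roll": 0},
    {"x": 0, "y": 0, "z": 0, "roll": 0},
  ],
)

```text
clock: 18.95
tool_pos: [0.523, 0.2391, 0.0497]
orientation: [180.0, 0.0, -79.5]
force: [-0.4, -0.5, -0.9]
opening: 0.0133
```

Request:
jog_arm(
  commands=[
    {"x": -0.1, "y": 0, "z": 0, "roll": 0},
    {"x": -0.1, "y": 0, "z": 0, "roll": 0},
    {"x": -0.1, "y": 0, "z": 0, "roll": 0},
    {"x": 0, "y": 0, "z": 0, "roll": 0},
  ],
)

```text
clock: 19.35
tool_pos: [0.5225, 0.2421, 0.0497]
orientation: [-180.0, 0.0, -79.5]
force: [0.1, -0.4, -1.7]
opening: 0.014
```

Request:
jog_arm(
  commands=[
    {"x": -0.05, "y": 0, "z": 0, "roll": 0},
    {"x": -0.05, "y": 0, "z": 0, "roll": 0},
    {"x": 0, "y": 0, "z": 0, "roll": 0},
  ],
)

```text
clock: 19.65
tool_pos: [0.5224, 0.243, 0.0497]
orientation: [-180.0, -0.0, -79.5]
force: [0.3, -0.9, -0.9]
opening: 0.0139
```

Request:
jog_arm(
  commands=[
    {"x": -0.05, "y": 0, "z": 0, "roll": 0},
    {"x": 0, "y": 0, "z": 0, "roll": 0},
  ],
)

```text
clock: 19.85
tool_pos: [0.5223, 0.2435, 0.0497]
orientation: [-180.0, 0.0, -79.5]
force: [1.5, -1.8, -0.6]
opening: 0.0138
```

Request:
jog_arm(
  commands=[
    {"x": -0.05, "y": 0, "z": 0, "roll": 0},
    {"x": 0, "y": 0, "z": 0, "roll": 0},
  ],
)

```text
clock: 20.05
tool_pos: [0.5222, 0.2438, 0.0497]
orientation: [-180.0, -0.0, -79.5]
force: [1.3, -2.8, -0.1]
opening: 0.0142
```

Request:
jog_arm(
  commands=[
    {"x": -0.05, "y": 0, "z": 0, "roll": 0},
    {"x": 0, "y": 0, "z": 0, "roll": 0},
  ],
)

```text
clock: 20.25
tool_pos: [0.5222, 0.2439, 0.0497]
orientation: [180.0, -0.0, -79.5]
force: [3.4, -4.5, 0.2]
opening: 0.0138
```

Request:
jog_arm(
  commands=[
    {"x": -0.05, "y": 0, "z": 0, "roll": 0},
    {"x": 0, "y": 0, "z": 0, "roll": 0},
  ],
)

```text
clock: 20.45
tool_pos: [0.5221, 0.2439, 0.0497]
orientation: [180.0, -0.1, -79.5]
force: [3.8, -5.9, -0.1]
opening: 0.0139
```

```bash
python3 look.py l side top
python3 - <<'E'
import cv2
a=cv2.imread('pics/l_side.png')
cv2.imwrite('pics/l_z.png',cv2.resize(a[165:260,265:385],None,fx=6,fy=6,interpolation=cv2.INTER_CUBIC))
a=cv2.imread('pics/l_top.png')
cv2.imwrite('pics/l_zt.png',cv2.resize(a[170:290,205:385],None,fx=4.4,fy=4.4,interpolation=cv2.INTER_CUBIC))
E
```

```text
20.5 [0.5221 0.2439 0.0497] [ 1.7998e+02 -8.0000e-02 -7.9520e+01] [ 3.39 -6.87 -0.25]
```

View pics/l_z.png

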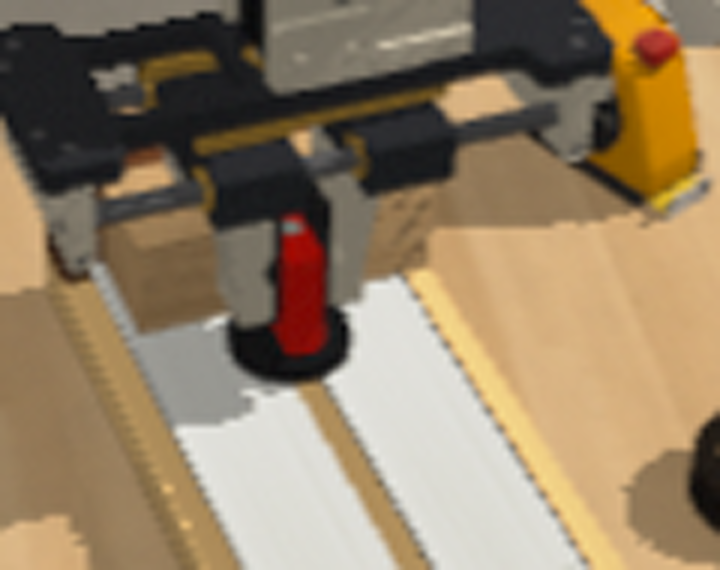

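View pics/l_zt.png

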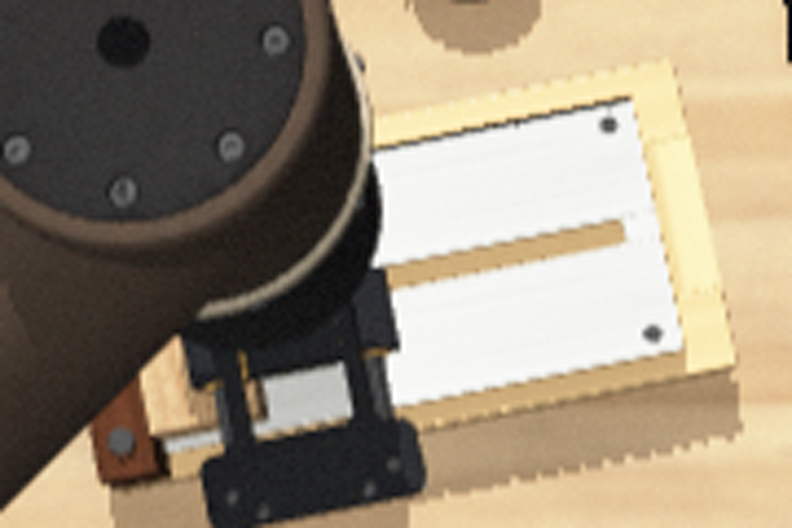

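Run:
```python
from h import *
import pickle
a=cv2.imread('pics/l_top.png')
cv2.imwrite('pics/l_zt2.png',cv2.resize(a[235:290,220:280],None,fx=12,fy=10,interpolation=cv2.INTER_CUBIC))
```

```text
(no output)
```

View pics/l_zt2.png

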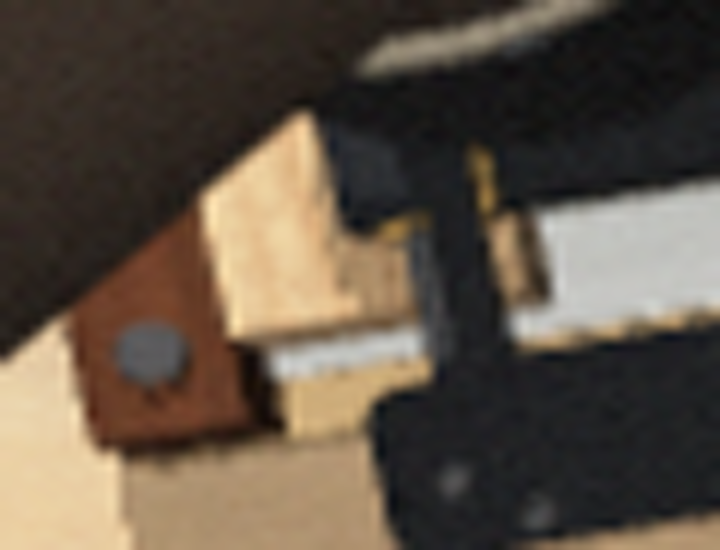

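Request:
jog_arm(
  commands=[
    {"x": 0.07, "y": 0, "z": 0.04, "roll": 0},
    {"x": 0, "y": 0, "z": 0, "roll": 0},
  ],
)

```text
clock: 20.75
tool_pos: [0.5221, 0.2438, 0.0493]
orientation: [180.0, -0.0, -79.5]
force: [1.9, -5.0, 1.0]
opening: 0.014
```

Request:
jog_arm(
  commands=[
    {"x": 0, "y": 0, "z": 0, "roll": 0},
    {"x": 0, "y": 0, "z": 0, "roll": 0},
    {"x": 0, "y": 0, "z": 0, "roll": 0},
    {"x": 0, "y": 0, "z": 0, "roll": 0},
    {"x": 0, "y": 0, "z": 0, "roll": 0},
    {"x": 0, "y": 0, "z": 0, "roll": 0},
  ],
  gripper=5,
)

```text
clock: 21.35
tool_pos: [0.522, 0.2444, 0.0493]
orientation: [-180.0, 0.0, -79.5]
force: [0.0, -0.2, -0.5]
opening: 0.0491
```

```bash
python3 look.py m side wrist
python3 - <<'E'
import cv2
a=cv2.imread('pics/m_side.png')
cv2.imwrite('pics/m_z.png',cv2.resize(a[165:260,265:385],None,fx=6,fy=6,interpolation=cv2.INTER_CUBIC))
E
```

```text
21.4 [0.5221 0.2443 0.0493] [-180.      0.    -79.51] [-0.05 -0.34  0.02]
```

View pics/m_z.png

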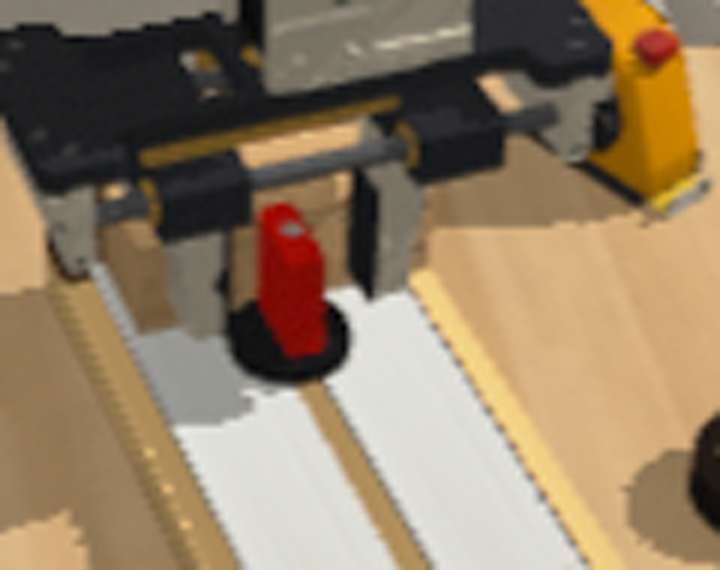

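View pics/m_wrist.png

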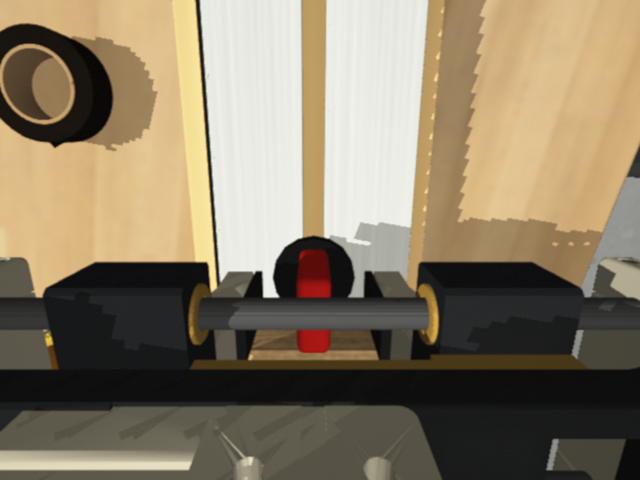

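Request:
jog_arm(
  commands=[
    {"x": 0, "y": 0, "z": -0.5, "roll": 0},
    {"x": 0, "y": 0, "z": -1, "roll": 0},
    {"x": 0, "y": 0, "z": -1.5, "roll": 0},
    {"x": 0, "y": 0, "z": -2, "roll": 0},
    {"x": 0, "y": 0, "z": -3, "roll": 0},
    {"x": 0, "y": 0, "z": -4, "roll": 0},
    {"x": 0, "y": 0, "z": -4, "roll": 0},
    {"x": 0, "y": 0, "z": -4, "roll": 0},
  ],
)

```text
clock: 22.25
tool_pos: [0.5219, 0.244, 0.2521]
orientation: [-179.9, 0.0, -79.5]
force: [1.1, 0.2, -0.7]
opening: 0.0499
```

Request:
jog_arm(
  commands=[
    {"x": 2, "y": 0, "z": 0, "roll": 0},
    {"x": 3.5, "y": 0, "z": 0, "roll": 0},
    {"x": 4, "y": 0, "z": 0, "roll": 0},
    {"x": 4, "y": 0, "z": 0, "roll": 0},
    {"x": 4, "y": 0, "z": 0, "roll": 0},
    {"x": 4, "y": 0, "z": 0, "roll": 0},
    {"x": 4, "y": 0, "z": 0, "roll": 0},
    {"x": 2, "y": 0, "z": 0, "roll": 0},
    {"x": 0, "y": 0, "z": 0, "roll": 0},
    {"x": 0, "y": 0, "z": 0, "roll": 0},
  ],
)

```text
clock: 23.25
tool_pos: [0.572, -0.0265, 0.2499]
orientation: [-180.0, 0.0, -79.6]
force: [0.2, 1.2, 0.4]
opening: 0.0498
```

```bash
python3 look.py n side top
python3 - <<'E'
import cv2
a=cv2.imread('pics/n_side.png')
cv2.imwrite('pics/n_z.png',cv2.resize(a[165:270,265:385],None,fx=6,fy=5.6,interpolation=cv2.INTER_CUBIC))
a=cv2.imread('pics/n_top.png')
cv2.imwrite('pics/n_zt.png',cv2.resize(a[170:290,205:385],None,fx=4.4,fy=4.4,interpolation=cv2.INTER_CUBIC))
E
```

```text
23.3 [ 0.5721 -0.0259  0.2498] [-1.7996e+02  1.0000e-02 -7.9530e+01] [-0.04 -0.48  0.09]
```

View pics/n_z.png

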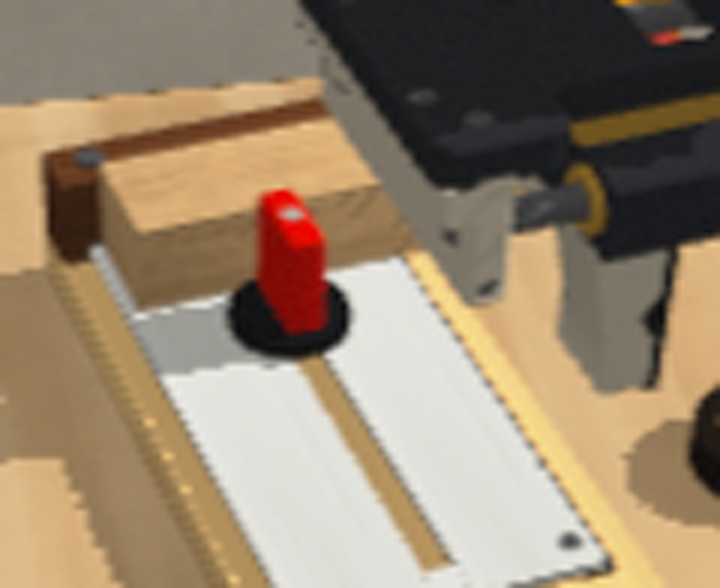

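View pics/n_zt.png

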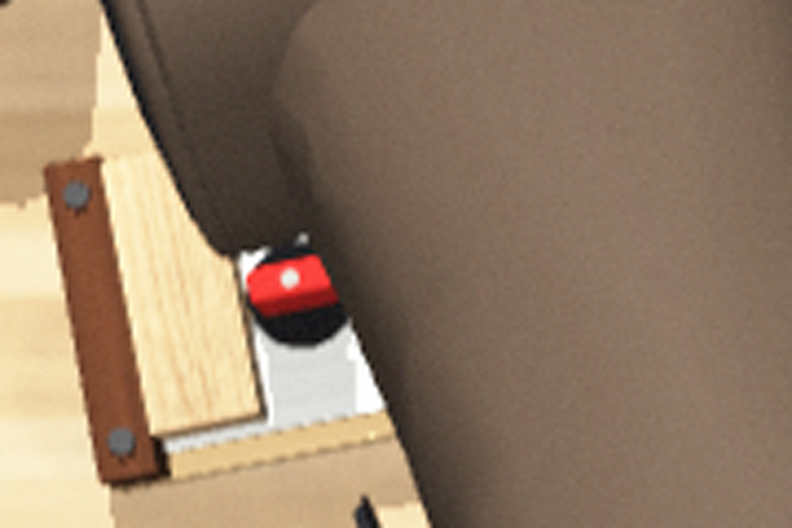

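View pics/n_top.png

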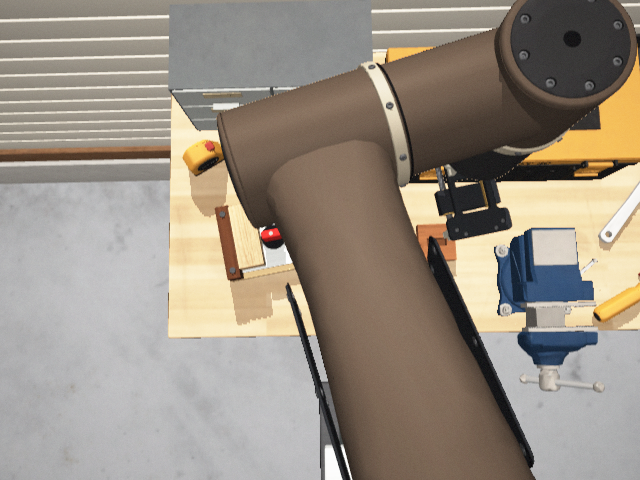

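Request:
jog_arm(
  commands=[
    {"x": -3, "y": 0, "z": 0, "roll": 0},
    {"x": -4, "y": 0, "z": 0, "roll": 0},
    {"x": -4, "y": 0, "z": 0, "roll": 0},
    {"x": -4, "y": 0, "z": 0, "roll": 0},
    {"x": -3, "y": 0, "z": 0, "roll": 0},
    {"x": 0, "y": 0, "z": 0, "roll": 0},
    {"x": 0, "y": 0, "z": 0, "roll": 0},
  ],
)

```text
clock: 24.05
tool_pos: [0.5388, 0.1524, 0.2494]
orientation: [-180.0, 0.0, -79.3]
force: [-0.7, 0.4, 0.2]
opening: 0.0498
```

```bash
python3 look.py p side wrist
python3 - <<'E'
from h import *
import pickle
o,s=pickle.load(open("n_top.pkl","rb"));J=lambda p:np.array(p)/4.4+[205,170]-.5
d=np.array([-.1805,.9836])
b=px2w(s,J([(291,279)]),.082)[0];e=px2w(s,J([(265,410),(237,260)]),.07)
print("bar jig-y",(b[:2]-[.5295,.2061])@d,"offcut face",(e[:,:2]-[.5295,.2061])@d)
f=px2w(s,J([(160,470),(104,157)]),.062);print("fence",(f[:,:2]-[.5295,.2061])@d)
E
```

```text
24.1 [0.539  0.1515 0.2494] [-180.     -0.    -79.41] [0.12 0.99 0.06]
bar jig-y 0.0388906685065603 offcut face [0.05929425 0.05907584]
fence [0.10475974 0.1040782 ]
```

View pics/p_wrist.png

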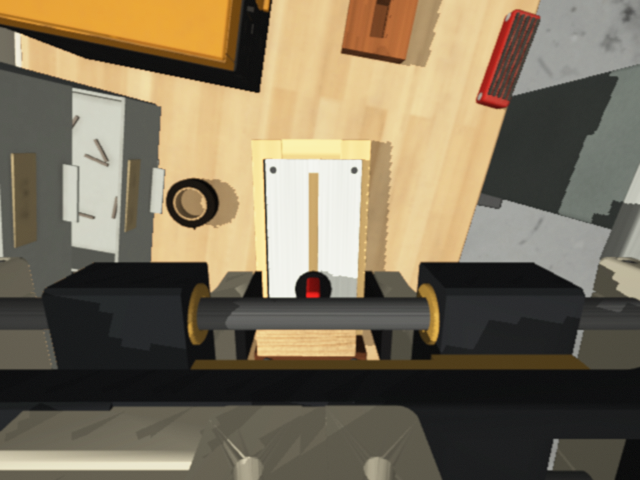

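Run:
```python
from plant import ctrl
print(ctrl.close_job()); print(ctrl.get_obs()["clock"])
```

```text
the job is handed in; nothing more can be done
None
the job is handed in; nothing more can be done
```

The T-stop is locked in the slot and the pine offcut is home against the fence. I handed the job in at about 24 s of the 72 s allowed, with the arm clear of everything.

- **Insert:** The foot dropped through the slot on the first try with no contact force. I then felt the collar seat on the plate with a push of about 4 N.
- **Lock:** I raised the stop about 1.5 mm and turned it 90° with no resistance, so the foot lies across beneath the slot.
- **Slide:** The stop pushed the offcut along until it stopped moving and the push rose to about 7 N. I eased the push to about 5 N, opened the fingers and lifted straight up.

**Last checks from the pictures:**
- The stop is at jig y of about 38.9 mm, against 39 mm expected.
- The offcut's near face is parallel to the fence at 59 to 60 mm, against 61 mm expected. That 1 to 2 mm difference is within the camera calibration, and no gap shows at the fence.
- The tape measure, the roll of tape and the hex keys look as they were, though I judged this by eye and did not measure it.
- I could not see the contact between collar and offcut to better than about 1 mm. The stop was released while pressing against the offcut, so it should be touching.

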